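# Prove the inspection slide, then load it and bring the beads under the magnifier

### The job

Check the inspection slide for sticky spots: draw its carriage slowly, without jerks, all the way to the right-hand end of its rails and then all the way back to the left-hand end, under the tipping bin. With the carriage waiting there, tip the bin fully over its edge stop so that all four brass beads drop into the carriage's pan and leave it tipped, then slowly bring the pan back until it is centred under the magnifier lens and let go. Leave the beaker, flask, stone and dish where they are.

Things in the scene. Friction and masses are not known exactly. Their poses are not given: they have to be found in the camera images.
- stand: Fixed stand, placed and yawed differently each run: dark steel plate (x -75..75, y -210..270 mm) with two rails along y. Origin on the bench, mid-travel. x points away from the robot, y to its left (right-hand end = -y; left-hand end = +y, where the tipping bin is), z up. Magnifier post, 14 mm thick, at x 115, y -80, 265 tall; bin uprights at x +-47, y 187..257, up to z 124.
- carriage (a joint): Carriage position along the rails in m: 0 = right-hand end stop (-y), 0.26 = left-hand end stop (+y, under the bin). At value q the carriage's centre is at stand y = q - 0.13. It stays where it is left; friction about 2 N plus 6 N per m/s.
- pan (a point): Centre of the inner floor of the carriage's square steel pan, 50 mm above the bench; axes as the stand's. Pan 100 x 100 mm outside, walls 4 mm thick, rim 80 mm above the bench, open on top. Below it the aluminium carriage block.
- handle (a point): Grip point of the carriage's handle, a black bar 14 x 14 mm, 72 mm long, on the pan's robot-facing side, leaning 28 degrees towards the robot (top to stand -x). On its centre line, 22 mm from its upper end, at stand x = -78, z = 86 mm. The magnifier overhangs it: lean the tool like the bar, coming from the robot's side, fingers on its flat sides that face +-y.
- lens (a point): Centre of the round magnifier lens, fixed level over the rails at stand x = 0, y = -80, z = 258 mm; clear glass in a grey frame 170 mm in diameter, 250 to 266 mm above the bench (its arm, on the far side, up to 265 mm). The pan is centred under it at carriage value 0.05.
- bin (a joint): Tipping bin's angle in rad: 0 = upright on its rest; grows as it tips over its edge stop towards the carriage; 1.83 = fully tipped against its limit, mouth down over the pan. Weighs about 0.3 kg loaded; beyond about 1.1 rad it falls over by itself, if nothing holds it, and stays tipped.
- bin_hinge (a point): Middle of the edge stop on which the bin pivots: line along stand x, at stand y = 187, z = 120 mm. Upright, the aluminium bin reaches from here 62 mm along +y and 50 mm up, 76 mm wide along x; its carriage-side wall flares outwards 25 degrees.
- bin_bar (a point): Middle of the bin's handle: round steel bar 10 mm thick, 68 mm long along stand x, on two arms 40 mm behind the bin's back (+y) wall. From the pivot line, at bin angle a: y = 102 cos a - 35 sin a, z = 102 sin a + 35 cos a (mm). Two fingers from above can pinch it lightly and carry it over along this arc, the bar turning between them (lifting takes about 1 N).
- bead0_center (a point): Centre of a brass bead, a ball 18 mm in diameter, 26 g; at the start in the tipping bin.
- bead1_center (a point): Centre of a brass bead, a ball 18 mm in diameter, 26 g; at the start in the tipping bin.
- bead2_center (a point): Centre of a brass bead, a ball 18 mm in diameter, 26 g; at the start in the tipping bin.
- bead3_center (a point): Centre of a brass bead, a ball 18 mm in diameter, 26 g; at the start in the tipping bin.
- beaker_mid (a point): Bystander: glass beaker 84 mm wide, 110 mm tall; point at half height. To the left.
- flask_mid (a point): Bystander: green glass flask with cork, 64 mm wide, 170 mm tall; point at half height. To the right.
- stone_mid (a point): Bystander: rounded stone 68 mm wide, 64 mm tall; point at about half height. To the right.
- dish_mid (a point): Bystander: white dish 120 mm wide, 22 mm tall; point at half height. To the left.

How it is judged:
By the outcome, as a careful person would: the job done as asked, in the order asked, and still so for the second after the job is handed in, with the robot touching nothing.
It also fails if it takes over 72 s, if anything falls off the work surface, if the arm or the gripper's body presses on something with over 40 N, if the wrist force passes 120 N, or if a joint passes its speed limit or range.

### The arm

A 6-joint arm with a two-finger parallel gripper is mounted at the origin on the work surface. World frame = base frame: x ahead of the robot, y to its left, z up, the work surface at z = 0. Lengths are in m, angles in rad, forces in N, time in s.
With the tool pointing down it reaches from about 0.35 to 0.95 m from the base axis. Payload 17.4 kg.
Tool frame: the origin (TCP) lies midway between the tips of the shut fingers; the grasp point (between the pads) lies 19 mm behind it; z points along the fingers, y is the line along which they close (so a half turn about z gives the same grasp; the last joint's range is limited). The gripper opens to 93 mm and grips with 3 to 60 N. Pads are 15 mm wide; open, the fingers measure 128 mm over their backs; the gripper's body (75 mm by 188 mm) begins 65 mm behind the grasp point.
Start: joints at [1.128, 0.116, 1.442, -0, 1.584, -0.038], TCP at [0.266, 0.62, 0.219] pointing down, gripper open.
Joint ranges: [-2.83, 2.83], [-0.83, 2.19], [0.07, 2.5], [-1.14, 4.28], [0.01, 3], [-2.97, 2.97]. Speed limits (rad/s): [1.89, 1.89, 2.22, 3.14, 3.14, 3.14].

### API

Orientations are given as a rotation vector (axis times angle).
In Python, from rig import r gives the robot as it stands.
- The arm moves only by the tool play_rows, never from a script. Its argument "commands" is a list of rows, each an object with "travel": the shift along the tool's x, y, z in cm, a list of three; "rotation": the turn, a rotation vector about the tool's x, y, z in rad, a list of three. A call has 1 to 8 rows; each row is the pose to reach, as a shift and turn from the pose commanded when the call began, along the tool's axes at that moment; what a row does not reach only later rows make up. A row lasts 1/10 s, in which the tool goes at most 50 mm and 8.59 degrees, less where a joint would pass 70% of its speed; a pose out of reach is approached as far as the arm can. A call with a gripper value outside its range is refused whole. "gripper" is the finger opening in cm, from 0 to 9.3, set as the call begins (left out, the last holds). The fingers move at their own pace and stop on an object; the grip force is fixed at half the most. Time passes only in rows, so rows that repeat a pose let the fingers close. It gives the time, the measured TCP pose, the force, the opening and the grip force at its end, in the units of the state.
- r.get_obs(): the state, without advancing time (a new reading comes with each control period).
- r.snapshot(name): name is "side" or "top"; returns a dict with "pixels" (480x640x3 uint8, blue, green, red), "fov_y" (degrees; the focal length in pixels is half the picture's height over the tangent of half this angle, whatever the lens; pixels are square), "cx", "cy" (the principal point, pixels), "eye" and "attitude" of the camera in the world. Camera axes: x right, y down, z forward; pixel columns grow to the right and rows downward; lengths in m; the calibration is good to about 2 mm. A picture is of the moment at which its call begins. There is no depth.
- r.finish_job(): hands the job in; it is judged then, once.
The state is a dict: "time": time; "joint_positions": joint angles; "joint_vel": joint speeds; "tau": joint torques, N m; "ee_pos": TCP position; "ee_rot": TCP orientation; "contact_force": force on the tool from outside, world axes, zero at the start; "ft_torque": the same for the moment, N m; "finger_gap": opening from 0.0 (shut) to 1.0 (fully open); "gripper_force": force on a finger pad.
Only numpy, scipy, OpenCV 4.12 (cv2) and the standard library are available. Lean on these libraries where they do the work, as an engineer would, in place of code of your own. Each camera call takes 0.05 s, during which the arm holds its last target. There are 200 camera calls.

## Working session

There is one attempt and no reset: what is moved stays moved. The work goes in short steps, Python scripts to look and compute and a tool call to move; the robot and the scene stay as the last step left them, time stands still between calls to the robot, and variables do not carry over. Pictures are saved under pics/ and viewed, at most 12 in all, crops included, and the job is handed in when it is done.

Besides the shell and the picture viewer there is one more tool, called after ">>>" as a command line: name --argument value ..., lists and objects as JSON in quotes. play_rows: Moves the arm, as the interface text tells. Its arguments: {"type":"object","properties":{"commands":{"type":"array","items":{"type":"object","properties":{"travel":{"type":"array","items":{"type":"number"}},"rotation":{"type":"array","items":{"type":"number"}}}}},"gripper":{"type":"number"}},"required":["commands"]}

```bash
ls; mkdir -p pics
python3 - <<'E'
from rig import r
import cv2,numpy as np
for n in("side","top"):
    s=r.snapshot(n); cv2.imwrite(f"pics/{n}0.png",s["pixels"]); np.set_printoptions(precision=4,suppress=True)
    print(n,s["fov_y"],s["cx"],s["cy"],s["eye"],s["attitude"])
print(r.get_obs())
E
```

```text
pics
side 56.84750480280371 319.5480470214768 246.1719371379682 [ 0.163  -0.7487  0.9007] [-2.2523  0.5415 -0.2205]
top 43.651216527275146 329.7892517100046 241.4019921192741 [ 0.4019 -0.0154  1.5668] [-2.2001  2.1494 -0.1021]
{'time': 0.1, 'joint_positions': array([ 1.1282,  0.1164,  1.4422, -0.0001,  1.584 , -0.0378]), 'joint_vel': array([ 0.0004,  0.0003, -0.0012,  0.0002, -0.0014, -0.0011]), 'tau': array([  0.0016, -72.2914, -62.3859,   0.0782,   0.0228,  -0.0001]), 'ee_pos': array([0.2658, 0.6203, 0.218 ]), 'ee_rot': array([-0.6314, -3.0773,  0.0016]), 'contact_force': array([-0.7422,  0.4136, -0.2546]), 'ft_torque': array([ 0.0526, -0.023 ,  0.029 ]), 'gripper_force': 0.0, 'finger_gap': 0.9970246255050872}
```

View pics/top0.png

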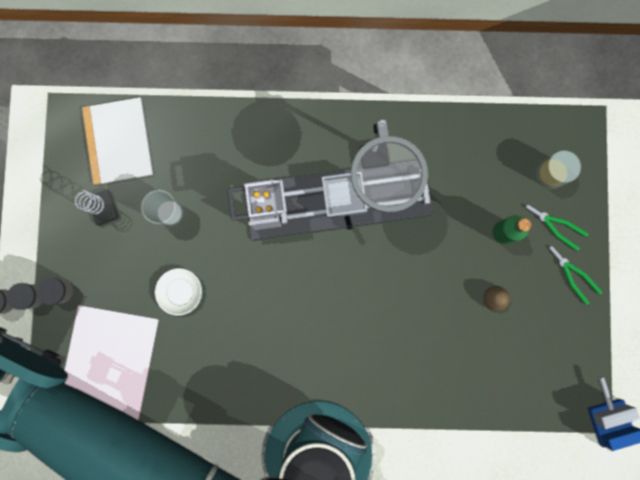

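View pics/side0.png

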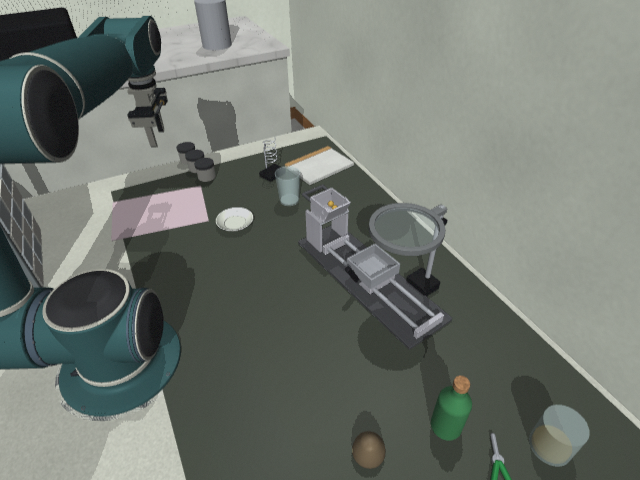

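The top view shows the lens at about (390,174), the bin at (265,202) and the handle at (348,222). The side view shows the pan at about (373,266), with the path to the handle clear. I'll enlarge both for detail.

```bash
cat > h.py <<'E'
import numpy as np,cv2
from scipy.spatial.transform import Rotation as R
np.set_printoptions(precision=4,suppress=True)
def ray(s,u,v):
    f=240/np.tan(np.radians(s["fov_y"]/2)); d=R.from_rotvec(s["attitude"]).apply([(u-s["cx"])/f,(v-s["cy"])/f,1.])
    return np.array(s["eye"]),d/np.linalg.norm(d)
def onz(s,u,v,z):
    e,d=ray(s,u,v); return e+d*(z-e[2])/d[2]
def proj(s,p):
    f=240/np.tan(np.radians(s["fov_y"]/2)); c=R.from_rotvec(s["attitude"]).inv().apply(np.array(p)-s["eye"]); return c[0]/c[2]*f+s["cx"],c[1]/c[2]*f+s["cy"]
def tri(s1,p1,s2,p2):
    A=np.zeros((3,3));b=np.zeros(3)
    for s,p in((s1,p1),(s2,p2)):
        e,d=ray(s,*p);M=np.eye(3)-np.outer(d,d);A+=M;b+=M@e
    return np.linalg.solve(A,b)
E
python3 - <<'E'
import cv2
t=cv2.imread("pics/top0.png")[120:245,225:435]; s=cv2.imread("pics/side0.png")[180:350,290:460]
t=cv2.resize(t,None,fx=3.8,fy=3.8,interpolation=cv2.INTER_CUBIC); cv2.imwrite("pics/tc.png",t)
s=cv2.resize(s,None,fx=3.5,fy=3.5,interpolation=cv2.INTER_CUBIC); cv2.imwrite("pics/sc.png",s)
E
```

```text
(no output)
```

View pics/tc.png

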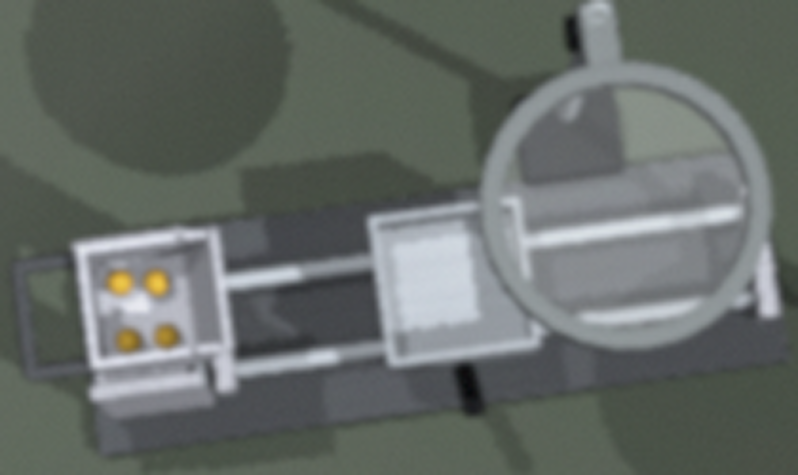

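View pics/sc.png

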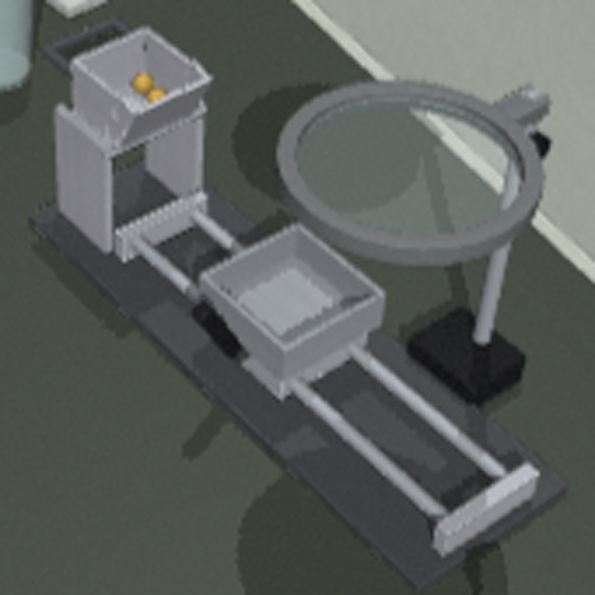

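Run:
```python
from h import *; from rig import r
T=r.snapshot("top"); 
P=lambda u,v,z: onz(T,225+u/3.8-.35,120+v/3.8-.35,z)
lens=P(626,206,.262); bar=P(26,319,.155)
pan=np.mean([P(*c,.08) for c in((370,216),(388,365),(543,343),(523,199))],0)
htop=P(473,408,.104)
yaw=np.arctan2(*(lens-bar)[[0,1]][::-1])  
# vector lens->bar is stand (0, 187+102+80=369)mm
d=bar-lens; L=np.hypot(d[0],d[1]); yaw=np.arctan2(-d[0],d[1])
def rot(y,v): return R.from_euler('z',y).apply(v)
print("L",L,"yaw",yaw)
for nm,p,a in(("lens",lens,[0,-.08,0]),("bar",bar,[0,.289,0])): print(nm,p,"origin",p[:2]-rot(yaw,a)[:2])
o=(lens+bar)[:2]/2-rot(yaw,[0,.1045,0])[:2]
st=lambda p: rot(-yaw,[p[0]-o[0],p[1]-o[1],p[2]])
print("o",o,"pan",st(pan),"htop",st(htop))
# plate near edge yaw check
a=P(100,452,0.005);b=P(785,358,0.005);print("edge yaw",np.arctan2(-(a-b)[0],(a-b)[1]),st(a),st(b))
for n,q in(("hingeL",(80,243)),("binnear",(95,362)),("binfarflare",(217,230)),("flare near",(228,348))): print(n,st(P(*q,.17)))
S=r.snapshot("side")
for nm,v in(("lens",[0,-.08,.258]),("bar",[0,.289,.155])):
    w=rot(yaw,v)+[*o,0]; print(nm,[(np.array(proj(S,w))-[290,180])*3.5])
```

```text
L 0.36866275489057837 yaw 0.15868345706982123
lens [ 0.6756 -0.1443  0.262 ] origin [ 0.6629 -0.0653]
bar [0.6173 0.2198 0.155 ] origin [ 0.663  -0.0656]
o [ 0.663  -0.0654] pan [0.0005 0.0149 0.08  ] htop [-0.0876  0.0167  0.104 ]
edge yaw 0.16070673530979243 [-0.0722  0.2705  0.005 ] [-0.0712 -0.2071  0.005 ]
hingeL [0.0402 0.2478 0.17  ]
binnear [-0.0351  0.2477  0.17  ]
binfarflare [0.0369 0.1624 0.17  ]
flare near [-0.0375  0.1651  0.17  ]
lens [array([407.9347, 165.9433])]
bar [array([82.0472, 34.1333])]
```

```bash
cat >> h.py <<'E'
YAW=.159; O=np.array([.663,-.0655,0])
def stand(): return R.from_euler('z',YAW)
def to(r,g,lean,back=0.):
    """shift (cm, tool axes) and turn to put grasp point at stand point g, tool leaning by lean deg"""
    o=r.get_obs(); a=np.radians(lean); s,c=np.sin(a),np.cos(a)
    M=stand()*R.from_matrix(np.array([[-c,0,-s],[0,1,0],[s,0,-c]]).T)
    p=O+stand().apply(g)+M.apply([0,0,.019-back]); C=R.from_rotvec(o["ee_rot"])
    print("t",round(o["time"],2),"travel",C.inv().apply(p-o["ee_pos"])*100,"rot",(C.inv()*M).as_rotvec(),"F",o["contact_force"],"gap",o["finger_gap"]*93,
      "| grasp now(stand)",stand().inv().apply(o["ee_pos"]-C.apply([0,0,.019])-O)*1000)
E
python3 - <<'E'
from h import *; from rig import r
to(r,[-.078,.016,.086],28,.09)
E
```

```text
t 0.2 travel [-53.2556 -51.9889   6.9868] rot [-0.1384 -0.4758 -0.5523] F [-0.9825 -0.1745 -0.0585] gap 92.84860855499676 | grasp now(stand) [-283.5929  740.0771  237.2141]
```

>>> play_rows --commands '[{"travel": [-5,-5,0],"rotation": [-0.014,-0.05,-0.055]},{"travel": [-10,-10,0],"rotation": [-0.03,-0.1,-0.11]},{"travel": [-14,-13.5,1],"rotation": [-0.045,-0.16,-0.18]},{"travel": [-17,-17,1.5],"rotation": [-0.06,-0.21,-0.24]},{"travel": [-20.5,-20,2],"rotation": [-0.08,-0.26,-0.3]},{"travel": [-24,-23.5,3],"rotation": [-0.09,-0.31,-0.36]},{"travel": [-27.5,-27,3.5],"rotation": [-0.1,-0.36,-0.42]},{"travel": [-31,-30,4],"rotation": [-0.12,-0.4,-0.48]}]' --gripper 4.5

```text
time: 1.0
ee_pos: [0.4187, 0.2519, 0.1822]
ee_rot: [-0.117, 2.724, 0.05]
contact_force: [0.6, 0.3, 0.0]
finger_gap: 0.485
gripper_force: 0.0
```

Run:
```python
from h import *; from rig import r
to(r,[-.078,.016,.086],28,.09)
```

```text
t 1.0 travel [ -8.2782 -33.0358   6.6685] rot [-0.0139 -0.0724 -0.07  ] F [0.5787 0.3235 0.0269] gap 45.07110062641905 | grasp now(stand) [-198.6739  352.319   199.6046]
```

>>> play_rows --commands '[{"travel": [-1,-4.5,1],"rotation": [-0.014,-0.072,-0.07]},{"travel": [-2,-9,2],"rotation": [-0.014,-0.072,-0.07]},{"travel": [-3,-13,3],"rotation": [-0.014,-0.072,-0.07]},{"travel": [-4,-17,4],"rotation": [-0.014,-0.072,-0.07]},{"travel": [-5,-21,5],"rotation": [-0.014,-0.072,-0.07]},{"travel": [-6,-25,6],"rotation": [-0.014,-0.072,-0.07]},{"travel": [-7,-29,6.5],"rotation": [-0.014,-0.072,-0.07]},{"travel": [-8.3,-33,6.7],"rotation": [-0.014,-0.072,-0.07]}]'

```text
time: 1.8
ee_pos: [0.5496, -0.068, 0.1477]
ee_rot: [-0.205, 2.649, 0.053]
contact_force: [0.8, 1.4, 0.4]
finger_gap: 0.483
gripper_force: 0.0
```

>>> play_rows --commands '[{"travel": [0,0,0],"rotation": [0,0,0]},{"travel": [0,0,0],"rotation": [0,0,0]}]'

```text
time: 2.0
ee_pos: [0.5495, -0.0668, 0.1478]
ee_rot: [-0.203, 2.65, 0.053]
contact_force: [-1.3, 0.1, 0.3]
finger_gap: 0.484
gripper_force: 0.0
```

Run:
```python
from h import *; from rig import r
to(r,[-.078,.016,.086],28,.03)
a=r.snapshot("top")["pixels"][110:260,215:445];b=r.snapshot("side")["pixels"][180:350,270:460]
cv2.imwrite("pics/p1.png",np.vstack([cv2.resize(a,(460,300),interpolation=2),cv2.resize(b,(460,300),interpolation=2)]))
```

```text
t 2.0 travel [-0.1488 -0.0599  5.9629] rot [-0.0009 -0.0037 -0.0059] F [-1.258   0.0599  0.339 ] gap 45.032026924430234 | grasp now(stand) [-121.132   16.677  164.583]
```

View pics/p1.png

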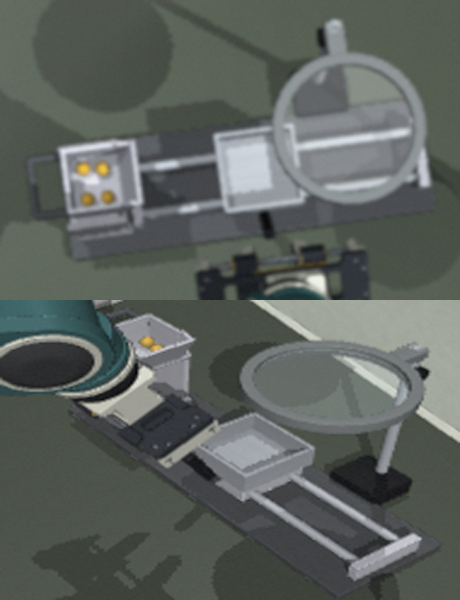

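The fingers straddle the handle, whose top is at (267,222) in the composite's upper part. Both views show the way in clear, so I'll advance.

>>> play_rows --commands '[{"travel": [-0.1,0,2],"rotation": [0,0,0]},{"travel": [-0.1,0,4],"rotation": [0,0,0]},{"travel": [-0.1,0,5.5],"rotation": [0,0,0]},{"travel": [-0.1,0,7],"rotation": [0,0,0]},{"travel": [-0.1,0,8],"rotation": [0,0,0]},{"travel": [-0.1,0,8.7],"rotation": [0,0,0]},{"travel": [-0.1,0,8.9],"rotation": [0,0,0]},{"travel": [-0.1,0,8.9],"rotation": [0,0,0]}]'

```text
time: 2.9
ee_pos: [0.5915, -0.059, 0.0701]
ee_rot: [-0.206, 2.649, 0.053]
contact_force: [0.6, 0.2, -0.4]
finger_gap: 0.48
gripper_force: 0.0
```

Run:
```python
from h import *; from rig import r
to(r,[-.078,.016,.086],28,0)
a=r.snapshot("top")["pixels"][180:260,290:410];b=r.snapshot("side")["pixels"][200:300,300:420]
cv2.imwrite("pics/p2.png",np.vstack([cv2.resize(a,(480,300),interpolation=2),cv2.resize(b,(480,300),interpolation=2)]))
```

```text
t 2.9 travel [ 0.0016 -0.1706  0.1018] rot [-0.0002 -0.0028 -0.0035] F [ 0.6123  0.2158 -0.3727] gap 44.66590660256489 | grasp now(stand) [-78.4092  17.71    86.9352]
```

View pics/p2.png

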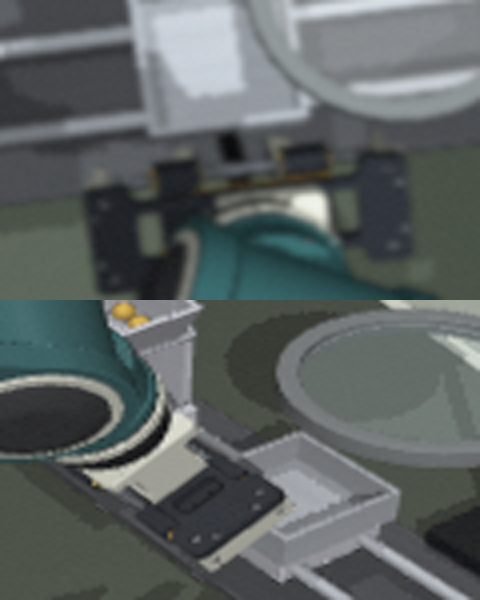

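Top: fingers at x≈178 and 303, with the handle at x≈232 between them. I'll centre on it and close in two stages.

>>> play_rows --commands '[{"travel": [0,-0.2,0],"rotation": [0,0,0]},{"travel": [0,-0.2,0],"rotation": [0,0,0]},{"travel": [0,-0.2,0],"rotation": [0,0,0]}]' --gripper 2.0

```text
time: 3.3
ee_pos: [0.5919, -0.0615, 0.0702]
ee_rot: [-0.205, 2.649, 0.053]
contact_force: [-0.2, -1.4, -0.7]
finger_gap: 0.27
gripper_force: 0.0
```

>>> play_rows --commands '[{"travel": [0,0,0],"rotation": [0,0,0]},{"travel": [0,0,0],"rotation": [0,0,0]},{"travel": [0,0,0],"rotation": [0,0,0]},{"travel": [0,0,0],"rotation": [0,0,0]}]' --gripper 1.0

```text
time: 3.7
ee_pos: [0.5918, -0.0613, 0.07]
ee_rot: [-0.206, 2.649, 0.053]
contact_force: [-1.0, -1.5, 2.4]
finger_gap: 0.147
gripper_force: 30.0
```

Run:
```python
from h import *; from rig import r
to(r,[-.078,-.13,.086],28,0)
```

```text
t 3.7 travel [ -0.0631 -14.5424   0.1005] rot [-0.0004 -0.0029 -0.0038] F [-0.99   -1.5473  2.4224] gap 13.70174993814037 | grasp now(stand) [-78.465   15.4342  86.8205]
```

>>> play_rows --commands '[{"travel": [0,-0.1,0]},{"travel": [0,-0.3,0]},{"travel": [0,-0.6,0]},{"travel": [0,-1.0,0]},{"travel": [0,-1.5,0]},{"travel": [0,-2.0,0]},{"travel": [0,-2.5,0]},{"travel": [0,-3.0,0]}]'

```text
schema error: expected keys travel, rotation
```

>>> play_rows --commands '[{"travel": [0,-0.5,0]},{"travel": [0,-1.0,0]},{"travel": [0,-1.5,0]},{"travel": [0,-2.0,0]},{"travel": [0,-2.5,0]},{"travel": [0,-3.0,0]},{"travel": [0,-3.5,0]},{"travel": [0,-4.0,0]}]'

```text
schema error: expected keys travel, rotation
```

>>> play_rows --commands '[{"travel": [0,-0.5,0]},{"travel": [0,-1.0,0]},{"travel": [0,-1.5,0]},{"travel": [0,-2.0,0]},{"travel": [0,-2.5,0]},{"travel": [0,-3.0,0]},{"travel": [0,-3.5,0]},{"travel": [0,-4.0,0]}]'

```text
schema error: expected keys travel, rotation
```

>>> play_rows --commands '[{"travel": [0,-0.5,0]},{"travel": [0,-1.0,0]},{"travel": [0,-1.5,0]},{"travel": [0,-1.9,0]},{"travel": [0,-2.2,0]},{"travel": [0,-2.5,0]},{"travel": [0,-2.7,0]},{"travel": [0,-2.8,0]}]'

```text
schema error: expected keys travel, rotation
```

Run:
```python
from h import *; from rig import r
to(r,[-.078,-.13,.086],28,0)
```

```text
t 3.7 travel [ -0.0631 -14.5424   0.1005] rot [-0.0004 -0.0029 -0.0038] F [-0.99   -1.5473  2.4224] gap 13.70174993814037 | grasp now(stand) [-78.465   15.4342  86.8205]
```

>>> play_rows --commands '[{"travel": [0,-0.1,0],"rotation": [0,0,0]},{"travel": [0,-0.3,0],"rotation": [0,0,0]},{"travel": [0,-0.6,0],"rotation": [0,0,0]},{"travel": [0,-1.0,0],"rotation": [0,0,0]},{"travel": [0,-1.5,0],"rotation": [0,0,0]},{"travel": [0,-2.0,0],"rotation": [0,0,0]},{"travel": [0,-2.5,0],"rotation": [0,0,0]},{"travel": [0,-3.0,0],"rotation": [0,0,0]}]'

```text
time: 4.5
ee_pos: [0.5967, -0.0914, 0.07]
ee_rot: [-0.205, 2.648, 0.053]
contact_force: [3.1, 2.1, 2.1]
finger_gap: 0.149
gripper_force: 30.0
```

>>> play_rows --commands '[{"travel": [0,-0.5,0],"rotation": [0,0,0]},{"travel": [0,-1.0,0],"rotation": [0,0,0]},{"travel": [0,-1.5,0],"rotation": [0,0,0]},{"travel": [0,-2.0,0],"rotation": [0,0,0]},{"travel": [0,-2.5,0],"rotation": [0,0,0]},{"travel": [0,-3.0,0],"rotation": [0,0,0]},{"travel": [0,-3.5,0],"rotation": [0,0,0]},{"travel": [0,-4.0,0],"rotation": [0,0,0]}]'

```text
time: 5.3
ee_pos: [0.6031, -0.1308, 0.07]
ee_rot: [-0.205, 2.648, 0.053]
contact_force: [7.9, 4.0, -0.2]
finger_gap: 0.148
gripper_force: 30.0
```

>>> play_rows --commands '[{"travel": [0,-0.5,0],"rotation": [0,0,0]},{"travel": [0,-1.0,0],"rotation": [0,0,0]},{"travel": [0,-1.5,0],"rotation": [0,0,0]},{"travel": [0,-2.0,0],"rotation": [0,0,0]},{"travel": [0,-2.5,0],"rotation": [0,0,0]},{"travel": [0,-3.0,0],"rotation": [0,0,0]},{"travel": [0,-3.5,0],"rotation": [0,0,0]},{"travel": [0,-4.0,0],"rotation": [0,0,0]}]'

```text
time: 6.1
ee_pos: [0.6095, -0.1702, 0.07]
ee_rot: [-0.205, 2.648, 0.053]
contact_force: [12.6, 3.7, -2.3]
finger_gap: 0.15
gripper_force: 30.0
```

>>> play_rows --commands '[{"travel": [0,-0.5,0],"rotation": [0,0,0]},{"travel": [0,-1.0,0],"rotation": [0,0,0]},{"travel": [0,-1.5,0],"rotation": [0,0,0]},{"travel": [0,-1.9,0],"rotation": [0,0,0]},{"travel": [0,-2.2,0],"rotation": [0,0,0]},{"travel": [0,-2.5,0],"rotation": [0,0,0]},{"travel": [0,-2.7,0],"rotation": [0,0,0]},{"travel": [0,-2.8,0],"rotation": [0,0,0]}]'

```text
time: 6.9
ee_pos: [0.614, -0.1978, 0.07]
ee_rot: [-0.205, 2.647, 0.053]
contact_force: [13.6, 3.7, -3.1]
finger_gap: 0.15
gripper_force: 30.0
```

Run:
```python
from h import *; from rig import r
to(r,[-.078,-.13,.086],28,0)
```

```text
t 6.9 travel [ 0.0115 -0.7136  0.0855] rot [-0.0006 -0.0013 -0.0041] F [13.6152  3.7462 -3.0717] gap 13.911196897681448 | grasp now(stand) [ -78.2505 -122.8535   86.8304]
```

>>> play_rows --commands '[{"travel": [-0.05,-0.15,0],"rotation": [0,0,0]},{"travel": [-0.1,-0.3,0],"rotation": [0,0,0]},{"travel": [-0.1,-0.4,0],"rotation": [0,0,0]},{"travel": [-0.1,-0.5,0],"rotation": [0,0,0]},{"travel": [-0.1,-0.6,0],"rotation": [0,0,0]}]'

```text
time: 7.4
ee_pos: [0.6149, -0.2035, 0.07]
ee_rot: [-0.206, 2.649, 0.053]
contact_force: [3.1, 2.5, -0.8]
finger_gap: 0.148
gripper_force: 30.0
```

>>> play_rows --commands '[{"travel": [0,-0.1,0],"rotation": [0,0,0]},{"travel": [0,-0.15,0],"rotation": [0,0,0]},{"travel": [0,-0.2,0],"rotation": [0,0,0]}]'

```text
time: 7.7
ee_pos: [0.6151, -0.2045, 0.07]
ee_rot: [-0.206, 2.649, 0.056]
contact_force: [-1.9, 13.5, 3.3]
finger_gap: 0.152
gripper_force: 30.0
```

>>> play_rows --commands '[{"travel": [0,-0.1,0],"rotation": [0,0,0]},{"travel": [0,-0.15,0],"rotation": [0,0,0]},{"travel": [0,-0.2,0],"rotation": [0,0,0]}]'

```text
time: 8.0
ee_pos: [0.6151, -0.2046, 0.07]
ee_rot: [-0.208, 2.65, 0.061]
contact_force: [-9.7, 31.0, 11.0]
finger_gap: 0.15
gripper_force: 30.0
```

Run:
```python
from h import *; from rig import r
to(r,[-.078,-.13,.086],28,0)
```

```text
t 8.0 travel [ 0.0136 -0.0211  0.075 ] rot [ 0.0053 -0.0041 -0.004 ] F [-9.681  31.0114 11.0239] gap 13.918953096661584 | grasp now(stand) [ -78.1605 -129.8945   86.7646]
```

>>> play_rows --commands '[{"travel": [0,0.1,0],"rotation": [0,0,0]},{"travel": [0,0.3,0],"rotation": [0,0,0]},{"travel": [0,0.6,0],"rotation": [0,0,0]},{"travel": [0,1.0,0],"rotation": [0,0,0]},{"travel": [0,1.5,0],"rotation": [0,0,0]},{"travel": [0.01,2.0,0],"rotation": [0,0,0]},{"travel": [0.02,2.5,0],"rotation": [0,0,0]},{"travel": [0.02,3.0,0],"rotation": [0,0,0]}]'

```text
time: 8.8
ee_pos: [0.6108, -0.1777, 0.07]
ee_rot: [-0.205, 2.649, 0.052]
contact_force: [5.8, -0.9, -4.0]
finger_gap: 0.147
gripper_force: 30.0
```

>>> play_rows --commands '[{"travel": [0,0.5,0],"rotation": [0,0,0]},{"travel": [0.01,1.0,0],"rotation": [0,0,0]},{"travel": [0.01,1.5,0],"rotation": [0,0,0]},{"travel": [0.02,2.0,0],"rotation": [0,0,0]},{"travel": [0.02,2.5,0],"rotation": [0,0,0]},{"travel": [0.02,3.0,0],"rotation": [0,0,0]},{"travel": [0.03,3.5,0],"rotation": [0,0,0]},{"travel": [0.03,4.0,0],"rotation": [0,0,0]}]'

```text
time: 9.6
ee_pos: [0.6043, -0.1383, 0.07]
ee_rot: [-0.205, 2.649, 0.052]
contact_force: [6.2, -1.6, -3.8]
finger_gap: 0.149
gripper_force: 30.0
```

>>> play_rows --commands '[{"travel": [0,0.5,0],"rotation": [0,0,0]},{"travel": [0.01,1.0,0],"rotation": [0,0,0]},{"travel": [0.01,1.5,0],"rotation": [0,0,0]},{"travel": [0.02,2.0,0],"rotation": [0,0,0]},{"travel": [0.02,2.5,0],"rotation": [0,0,0]},{"travel": [0.02,3.0,0],"rotation": [0,0,0]},{"travel": [0.03,3.5,0],"rotation": [0,0,0]},{"travel": [0.03,4.0,0],"rotation": [0,0,0]}]'

```text
time: 10.4
ee_pos: [0.5979, -0.0989, 0.07]
ee_rot: [-0.205, 2.649, 0.052]
contact_force: [5.7, -1.5, -3.8]
finger_gap: 0.148
gripper_force: 30.0
```

>>> play_rows --commands '[{"travel": [0,0.5,0],"rotation": [0,0,0]},{"travel": [0.01,1.0,0],"rotation": [0,0,0]},{"travel": [0.01,1.5,0],"rotation": [0,0,0]},{"travel": [0.02,2.0,0],"rotation": [0,0,0]},{"travel": [0.02,2.5,0],"rotation": [0,0,0]},{"travel": [0.02,3.0,0],"rotation": [0,0,0]},{"travel": [0.03,3.5,0],"rotation": [0,0,0]},{"travel": [0.03,4.0,0],"rotation": [0,0,0]}]'

```text
time: 11.2
ee_pos: [0.5915, -0.0594, 0.07]
ee_rot: [-0.205, 2.648, 0.052]
contact_force: [5.0, -1.3, -2.9]
finger_gap: 0.152
gripper_force: 30.0
```

>>> play_rows --commands '[{"travel": [0,0.5,0],"rotation": [0,0,0]},{"travel": [0.01,1.0,0],"rotation": [0,0,0]},{"travel": [0.01,1.5,0],"rotation": [0,0,0]},{"travel": [0.02,2.0,0],"rotation": [0,0,0]},{"travel": [0.02,2.5,0],"rotation": [0,0,0]},{"travel": [0.02,3.0,0],"rotation": [0,0,0]},{"travel": [0.03,3.5,0],"rotation": [0,0,0]},{"travel": [0.03,4.0,0],"rotation": [0,0,0]}]'

```text
time: 12.0
ee_pos: [0.585, -0.0197, 0.07]
ee_rot: [-0.205, 2.648, 0.053]
contact_force: [5.1, -2.3, -1.1]
finger_gap: 0.147
gripper_force: 30.0
```

Run:
```python
from h import *; from rig import r
to(r,[-.078,.13,.086],28,0)
```

```text
t 12.0 travel [0.0081 7.2431 0.0912] rot [-0.0008 -0.0024 -0.004 ] F [ 5.0529 -2.302  -1.1184] gap 13.657615781584667 | grasp now(stand) [-78.5978  57.5853  86.782 ]
```

>>> play_rows --commands '[{"travel": [0,0.5,0],"rotation": [0,0,0]},{"travel": [0.01,1.0,0],"rotation": [0,0,0]},{"travel": [0.01,1.5,0],"rotation": [0,0,0]},{"travel": [0.02,2.0,0],"rotation": [0,0,0]},{"travel": [0.02,2.5,0],"rotation": [0,0,0]},{"travel": [0.02,3.0,0],"rotation": [0,0,0]},{"travel": [0.03,3.5,0],"rotation": [0,0,0]},{"travel": [0.03,4.0,0],"rotation": [0,0,0]}]'

```text
time: 12.8
ee_pos: [0.5786, 0.0201, 0.07]
ee_rot: [-0.206, 2.648, 0.053]
contact_force: [2.1, -3.0, 3.6]
finger_gap: 0.15
gripper_force: 30.0
```

>>> play_rows --commands '[{"travel": [0,0.5,0],"rotation": [0,0,0]},{"travel": [0.01,1.0,0],"rotation": [0,0,0]},{"travel": [0.01,1.4,0],"rotation": [0,0,0]},{"travel": [0.02,1.8,0],"rotation": [0,0,0]},{"travel": [0.02,2.1,0],"rotation": [0,0,0]},{"travel": [0.02,2.4,0],"rotation": [0,0,0]},{"travel": [0.02,2.6,0],"rotation": [0,0,0]},{"travel": [0.02,2.75,0],"rotation": [0,0,0]}]'

```text
time: 13.6
ee_pos: [0.5742, 0.0471, 0.07]
ee_rot: [-0.206, 2.648, 0.053]
contact_force: [1.5, -2.6, 6.4]
finger_gap: 0.15
gripper_force: 30.0
```

>>> play_rows --commands '[{"travel": [0,0.1,0],"rotation": [0,0,0]},{"travel": [0,0.2,0],"rotation": [0,0,0]},{"travel": [0,0.3,0],"rotation": [0,0,0]},{"travel": [0,0.4,0],"rotation": [0,0,0]},{"travel": [0,0.5,0],"rotation": [0,0,0]},{"travel": [0,0.6,0],"rotation": [0,0,0]}]'

```text
time: 14.2
ee_pos: [0.5734, 0.0523, 0.07]
ee_rot: [-0.206, 2.648, 0.051]
contact_force: [2.8, -17.5, 6.0]
finger_gap: 0.148
gripper_force: 30.0
```

Run:
```python
from h import *; from rig import r
to(r,[-.078,.13,.086],28,0)
```

```text
t 14.2 travel [-0.0345 -0.0529  0.1025] rot [-0.0017 -0.0024 -0.0033] F [  2.8284 -17.4638   5.9682] gap 13.75537707081943 | grasp now(stand) [-78.7409 130.5648  86.767 ]
```

The carriage is at the left-hand stop. Next I'll release and retreat along the tool axis.

>>> play_rows --commands '[{"travel": [0,0,0],"rotation": [0,0,0]},{"travel": [0,-0.1,0],"rotation": [0,0,0]},{"travel": [0,-0.1,0],"rotation": [0,0,0]},{"travel": [0,-0.1,-1],"rotation": [0,0,0]},{"travel": [0,-0.1,-3],"rotation": [0,0,0]},{"travel": [0,-0.1,-6],"rotation": [0,0,0]},{"travel": [0,-0.1,-10],"rotation": [0,0,0]},{"travel": [0,-0.1,-14],"rotation": [0,0,0]}]' --gripper 4.0

```text
time: 15.0
ee_pos: [0.5074, 0.0414, 0.1949]
ee_rot: [-0.206, 2.649, 0.053]
contact_force: [0.2, -0.4, 0.4]
finger_gap: 0.43
gripper_force: 0.0
```

Run:
```python
from h import *; from rig import r
to(r,[0,.289,.155],0,.09)
T=r.snapshot("top"); cv2.imwrite("pics/x.png",T["pixels"])
f=lambda u,v,z: stand().inv().apply(onz(T,u,v,z)-O)*1000
print("beaker",f(170,214,0.0),f(155,205,.11))
```

```text
t 15.0 travel [-13.4821  15.9336   3.6232] rot [ 0.0006  0.4853 -0.0038] F [ 0.1892 -0.3893  0.3911] gap 39.979511728879 | grasp now(stand) [-145.5707  130.19    211.7209]
beaker [ 21.8805 474.4493   0.    ] [ 29.9046 481.4798 110.    ]
```

>>> play_rows --commands '[{"travel": [-0.5,3,-0.5],"rotation": [0,0.06,0]},{"travel": [-1.5,6.5,-0.5],"rotation": [0,0.14,0]},{"travel": [-4,9.5,0],"rotation": [0,0.22,0]},{"travel": [-7,12.5,1],"rotation": [0,0.3,0]},{"travel": [-10,15,2],"rotation": [0,0.38,0]},{"travel": [-12.5,15.9,3.2],"rotation": [0,0.46,0]},{"travel": [-13.5,15.9,3.6],"rotation": [0,0.485,-0.004]},{"travel": [-13.5,15.9,3.6],"rotation": [0,0.485,-0.004]}]' --gripper 2.5

```text
time: 15.85
ee_pos: [0.6198, 0.2199, 0.224]
ee_rot: [0.25, -3.13, -0.0]
contact_force: [-0.4, -0.3, -0.2]
finger_gap: 0.269
gripper_force: 0.0
```

Run:
```python
from h import *; from rig import r
to(r,[0,.289,.155],0,0)
a=r.snapshot("top")["pixels"][150:260,210:350];b=r.snapshot("side")["pixels"][140:270,260:420]
cv2.imwrite("pics/p3.png",np.vstack([cv2.resize(a,(420,300),interpolation=2),cv2.resize(b,(420,300),interpolation=2)]))
```

```text
t 15.85 travel [0.2377 0.0297 8.8008] rot [ 0.0002 -0.0016  0.0004] F [-0.4228 -0.3021 -0.2338] gap 25.01683821967725 | grasp now(stand) [  2.5469 288.6859 243.0036]
```

View pics/p3.png

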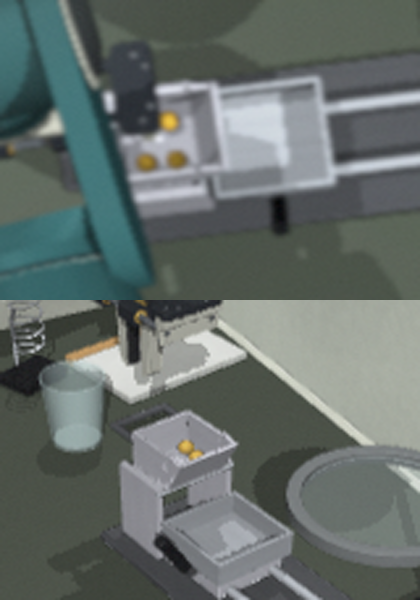

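The side view shows the pan at the left end, with the fingers above the bin bar at about (145,420). I'll descend and pinch.

>>> play_rows --commands '[{"travel": [0.2,0,2],"rotation": [0,0,0]},{"travel": [0.2,0,4],"rotation": [0,0,0]},{"travel": [0.2,0,6],"rotation": [0,0,0]},{"travel": [0.2,0,7.5],"rotation": [0,0,0]},{"travel": [0.2,0,8.5],"rotation": [0,0,0]},{"travel": [0.2,0,8.8],"rotation": [0,0,0]},{"travel": [0.2,0,8.8],"rotation": [0,0,0]}]'

```text
time: 16.65
ee_pos: [0.6168, 0.2192, 0.1373]
ee_rot: [-0.25, 3.13, 0.001]
contact_force: [-0.1, -0.4, 1.0]
finger_gap: 0.27
gripper_force: 0.0
```

>>> play_rows --commands '[{"travel": [0,0,0],"rotation": [0,0,0]},{"travel": [0,0,0],"rotation": [0,0,0]},{"travel": [0,0,0],"rotation": [0,0,0]},{"travel": [0,0,0],"rotation": [0,0,0]}]' --gripper 0.8

```text
time: 17.05
ee_pos: [0.617, 0.2203, 0.1377]
ee_rot: [-0.25, 3.13, 0.004]
contact_force: [-1.8, 7.7, 1.3]
finger_gap: 0.101
gripper_force: 25.5
```

Run:
```python
from h import *; from rig import r
to(r,[0,.289,.155],0,0)
for a in [.15,.3,.45,.6,.75,.9,1.05,1.2,1.35,1.5,1.65,1.8]:
    print(a,round(10.2*np.cos(a)-3.5*np.sin(a)-10.2,2),-round(10.2*np.sin(a)+3.5*np.cos(a)-3.5,2))
```

```text
t 17.05 travel [-0.018  -0.0506  0.1746] rot [0.0023 0.0021 0.0007] F [-1.7726  7.7152  1.261 ] gap 9.367385696135042 | grasp now(stand) [ -0.223  289.4576 156.7468]
0.15 -0.64 -1.48
0.3 -1.49 -2.86
0.45 -2.54 -4.09
0.6 -3.76 -5.15
0.75 -5.12 -6.01
0.9 -6.6 -6.67
1.05 -8.16 -7.09
1.2 -9.77 -7.28
1.35 -11.38 -7.22
1.5 -12.97 -6.92
1.65 -14.5 -6.39
1.8 -15.93 -5.64
```

>>> play_rows --commands '[{"travel": [0,-0.29,-0.75],"rotation": [0,0,0]},{"travel": [0,-0.64,-1.48],"rotation": [0,0,0]},{"travel": [0,-1.04,-2.19],"rotation": [0,0,0]},{"travel": [0,-1.49,-2.86],"rotation": [0,0,0]},{"travel": [0,-1.99,-3.49],"rotation": [0,0,0]},{"travel": [0,-2.54,-4.09],"rotation": [0,0,0]},{"travel": [0,-3.13,-4.64],"rotation": [0,0,0]},{"travel": [0,-3.76,-5.15],"rotation": [0,0,0]}]'

```text
time: 17.85
ee_pos: [0.623, 0.1836, 0.1907]
ee_rot: [-0.251, 3.128, 0.006]
contact_force: [-2.5, 9.0, 7.6]
finger_gap: 0.097
gripper_force: 25.7
```

Run:
```python
from h import *; from rig import r
to(r,[0,.289-.0376,.155+.0515],0,0)
for a in np.arange(.675,1.81,.075):
    print(round(a,3),round(10.2*np.cos(a)-3.5*np.sin(a)-10.2+3.76,2),-round(10.2*np.sin(a)+3.5*np.cos(a)-3.5-5.15,2))
b=r.snapshot("side")["pixels"][140:270,260:420]
cv2.imwrite("pics/p4.png",cv2.resize(b,(480,390),interpolation=2))
```

```text
t 17.85 travel [-0.0055 -0.088   0.3156] rot [0.0033 0.0035 0.0014] F [-2.5455  8.9927  7.6124] gap 9.039192562630712 | grasp now(stand) [ -0.1333 252.2067 209.6587]
0.675 -0.66 -0.46
0.75 -1.36 -0.86
0.825 -2.09 -1.22
0.9 -2.84 -1.52
0.975 -3.61 -1.76
1.05 -4.4 -1.94
1.125 -5.2 -2.06
1.2 -6.01 -2.13
1.275 -6.81 -2.13
1.35 -7.62 -2.07
1.425 -8.42 -1.95
1.5 -9.21 -1.77
1.575 -9.98 -1.54
1.65 -10.74 -1.24
1.725 -11.47 -0.89
1.8 -12.17 -0.49
```

View pics/p4.png

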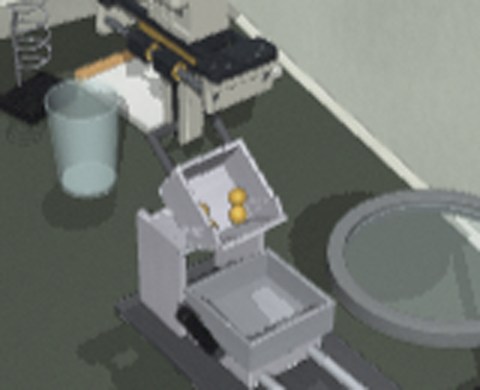

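The bin is tipping as planned, with the beads at about (237,205) against the flared wall. I'll continue along the arc.

>>> play_rows --commands '[{"travel": [0,-0.66,-0.4],"rotation": [0,0,0]},{"travel": [0,-1.36,-0.76],"rotation": [0,0,0]},{"travel": [0,-2.1,-1.1],"rotation": [0,0,0]},{"travel": [0,-2.85,-1.35],"rotation": [0,0,0]},{"travel": [0,-3.6,-1.6],"rotation": [0,0,0]},{"travel": [0,-4.4,-1.75],"rotation": [0,0,0]},{"travel": [0,-5.2,-1.85],"rotation": [0,0,0]},{"travel": [0,-6.0,-1.9],"rotation": [0,0,0]}]'

```text
time: 18.7
ee_pos: [0.6328, 0.123, 0.2092]
ee_rot: [-0.25, 3.128, 0.002]
contact_force: [1.1, 2.4, 5.9]
finger_gap: 0.095
gripper_force: 25.7
```

>>> play_rows --commands '[{"travel": [0,-0.8,0],"rotation": [0,0,0]},{"travel": [0,-1.6,0.06],"rotation": [0,0,0]},{"travel": [0,-2.4,0.18],"rotation": [0,0,0]},{"travel": [0,-3.2,0.36],"rotation": [0,0,0]},{"travel": [0,-4.0,0.6],"rotation": [0,0,0]},{"travel": [0,-4.7,0.9],"rotation": [0,0,0]},{"travel": [0,-5.4,1.2],"rotation": [0,0,0]},{"travel": [0,-6.0,1.5],"rotation": [0,0,0]}]'

```text
time: 19.5
ee_pos: [0.6416, 0.0631, 0.1916]
ee_rot: [0.25, -3.132, -0.001]
contact_force: [2.9, 4.0, -2.6]
finger_gap: 0.098
gripper_force: 25.6
```

Run:
```python
from h import *; from rig import r
a=1.8
to(r,[0,.187+.102*np.cos(a)-.035*np.sin(a),.12+.102*np.sin(a)+.035*np.cos(a)],0,0)
b=r.snapshot("side")["pixels"][140:270,260:420]
cv2.imwrite("pics/p5.png",cv2.resize(b,(480,390),interpolation=2))
```

```text
t 19.5 travel [-0.0726 -0.0656 -0.0799] rot [ 0.0008 -0.0001  0.0001] F [ 2.9181  4.0439 -2.5558] gap 9.085311668678202 | grasp now(stand) [ -0.7255 130.3824 210.5824]
```

View pics/p5.png

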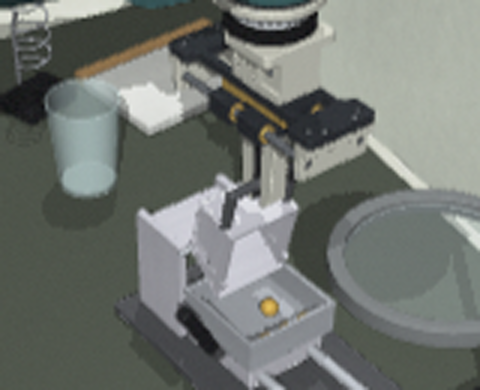

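The bin is over with its mouth in the pan, and a bead shows at (268,307). I'll nudge it the last bit, release and lift clear.

>>> play_rows --commands '[{"travel": [0,-0.3,0.15],"rotation": [0,0,0]},{"travel": [0,-0.4,0.25],"rotation": [0,0,0]},{"travel": [0,-0.4,0.25],"rotation": [0,0,0]}]'

```text
time: 19.85
ee_pos: [0.6422, 0.0603, 0.1899]
ee_rot: [-0.251, 3.131, 0.003]
contact_force: [-0.4, 5.5, -0.9]
finger_gap: 0.095
gripper_force: 25.7
```

>>> play_rows --commands '[{"travel": [0,0,0],"rotation": [0,0,0]},{"travel": [0,0,0],"rotation": [0,0,0]},{"travel": [0,0,-0.5],"rotation": [0,0,0]},{"travel": [0,0,-2],"rotation": [0,0,0]},{"travel": [0,0,-4],"rotation": [0,0,0]},{"travel": [0,0,-7],"rotation": [0,0,0]},{"travel": [0,0,-9],"rotation": [0,0,0]},{"travel": [0,0,-9],"rotation": [0,0,0]}]' --gripper 3.0

```text
time: 20.65
ee_pos: [0.6431, 0.0596, 0.2846]
ee_rot: [-0.249, 3.125, 0.0]
contact_force: [1.5, -0.0, 0.3]
finger_gap: 0.32
gripper_force: 0.0
```

Run:
```python
from h import *; from rig import r
to(r,[-.0783,.130,.0868],28,.12)
T=r.snapshot("top");S=r.snapshot("side")
b=S["pixels"][140:270,260:420]; a=T["pixels"][150:260,210:350]
cv2.imwrite("pics/p6.png",np.vstack([cv2.resize(a,(420,290),interpolation=2),cv2.resize(b,(420,300),interpolation=2)]))
```

```text
t 20.65 travel [12.651   0.3383 10.7872] rot [-0.0002 -0.4824  0.0002] F [ 1.4655 -0.0407  0.2955] gap 29.79583059424091 | grasp now(stand) [ -0.0027 126.6608 303.6395]
```

View pics/p6.png

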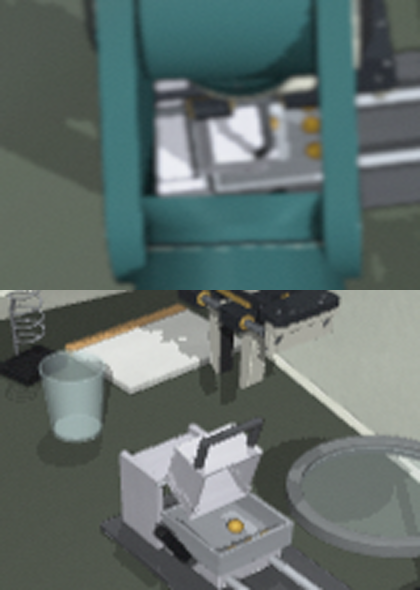

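The bin stays tipped and beads are visible in the pan at (310,125), (312,150) and (275,125). Back to the handle.

>>> play_rows --commands '[{"travel": [3,0,0],"rotation": [0,-0.06,0]},{"travel": [6.5,0.1,0],"rotation": [0,-0.14,0]},{"travel": [10,0.2,0.5],"rotation": [0,-0.24,0]},{"travel": [12,0.3,3],"rotation": [0,-0.34,0]},{"travel": [12.7,0.3,6.5],"rotation": [0,-0.42,0]},{"travel": [12.7,0.3,9.5],"rotation": [0,-0.482,0]},{"travel": [12.7,0.3,10.8],"rotation": [0,-0.482,0]},{"travel": [12.7,0.3,10.8],"rotation": [0,-0.482,0]}]' --gripper 4.0

```text
time: 21.55
ee_pos: [0.5158, 0.0425, 0.17]
ee_rot: [-0.211, 2.656, 0.053]
contact_force: [0.3, 0.2, 1.0]
finger_gap: 0.432
gripper_force: 0.0
```

Run:
```python
from h import *; from rig import r
to(r,[-.0783,.130,.0868],28,0)
S=r.snapshot("side");T=r.snapshot("top")
for n,s in(("s",S),("t",T)):
    h=cv2.cvtColor(s["pixels"],cv2.COLOR_BGR2HSV); m=cv2.inRange(h,(15,130,90),(32,255,255))
    m[:, :230]=0; k,_,st,c=cv2.connectedComponentsWithStats(m)
    for i in range(1,k):
        if st[i,4]>4: print(n,c[i],st[i,4],stand().inv().apply(onz(s,*c[i],.059)-O)*1000)
```

```text
t 21.55 travel [-0.6246  0.0005 11.5824] rot [ 0.0008 -0.01   -0.0004] F [0.3139 0.23   1.0427] gap 40.1513459732703 | grasp now(stand) [-137.0233  129.8825  186.8179]
s [349.2727 241.8182] 22 [ 10.7532 130.5929  59.    ]
t [305.4259  20.6605] 162 [470.8735  52.5965  59.    ]
t [276.2  18.4] 5 [487.2257 127.5516  59.    ]
t [332.6333  22.4667] 30 [456.4603 -17.2614  59.    ]
t [344.3226  20.3548] 31 [458.0467 -48.3484  59.    ]
t [354.1  21. ] 10 [452.8767 -73.4568  59.    ]
t [425.9928  23.6304] 138 [ 420.5592 -258.8503   59.    ]
t [466.8333  24.4225] 258 [ 404.0887 -364.4516   59.    ]
t [323.2  22.6] 5 [459.411    7.2347  59.    ]
t [337.6667  24.3333] 6 [449.6689 -29.6136  59.    ]
t [312.1111 188.7222] 18 [27.3529 94.3441 59.    ]
t [313.3333 197.    ] 18 [ 5.7988 94.0933 59.    ]
t [314.5 206.5] 16 [-18.7889  94.4002  59.    ]
t [523.2857 224.5604] 91 [-136.09   -423.9786   59.    ]
```

All four beads are in the pan. Advancing to the handle.

>>> play_rows --commands '[{"travel": [-0.6,0,2],"rotation": [0,-0.01,0]},{"travel": [-0.6,0,4.5],"rotation": [0,-0.01,0]},{"travel": [-0.6,0,7],"rotation": [0,-0.01,0]},{"travel": [-0.6,0,9],"rotation": [0,-0.01,0]},{"travel": [-0.6,0,10.5],"rotation": [0,-0.01,0]},{"travel": [-0.6,0,11.3],"rotation": [0,-0.01,0]},{"travel": [-0.6,0,11.5],"rotation": [0,-0.01,0]},{"travel": [-0.6,0,11.5],"rotation": [0,-0.01,0]}]'

```text
time: 22.45
ee_pos: [0.575, 0.052, 0.0735]
ee_rot: [-0.211, 2.641, 0.054]
contact_force: [0.6, -0.1, -0.6]
finger_gap: 0.431
gripper_force: 0.0
```

>>> play_rows --commands '[{"travel": [0,0,0],"rotation": [0,0,0]},{"travel": [0,0,0],"rotation": [0,0,0]}]' --gripper 1.9

```text
time: 22.65
ee_pos: [0.5748, 0.0518, 0.0737]
ee_rot: [-0.21, 2.64, 0.053]
contact_force: [-0.4, -0.6, 0.0]
finger_gap: 0.311
gripper_force: 0.0
```

>>> play_rows --commands '[{"travel": [0,0,0],"rotation": [0,0,0]},{"travel": [0,0,0],"rotation": [0,0,0]},{"travel": [0,0,0],"rotation": [0,0,0]},{"travel": [0,0,0],"rotation": [0,0,0]}]' --gripper 1.0

```text
time: 23.05
ee_pos: [0.5746, 0.0519, 0.0731]
ee_rot: [-0.211, 2.641, 0.054]
contact_force: [-5.6, -1.0, 4.5]
finger_gap: 0.148
gripper_force: 30.0
```

Run:
```python
from h import *; from rig import r
to(r,[-.0783,-.08,.0868],28,0)
```

```text
t 23.05 travel [  0.2031 -20.9896   0.231 ] rot [ 0.0005  0.0045 -0.    ] F [-5.584  -0.9922  4.5231] gap 13.770460777300112 | grasp now(stand) [-77.7289 129.8853  89.8496]
```

>>> play_rows --commands '[{"travel": [0,-0.1,0],"rotation": [0,0,0]},{"travel": [0,-0.3,0],"rotation": [0,0,0]},{"travel": [0,-0.6,0],"rotation": [0,0,0]},{"travel": [0,-1.0,0],"rotation": [0,0,0]},{"travel": [0,-1.5,0],"rotation": [0,0,0]},{"travel": [0,-2.0,0],"rotation": [0,0,0]},{"travel": [0,-2.5,0],"rotation": [0,0,0]},{"travel": [0,-3.0,0],"rotation": [0,0,0]}]'

```text
time: 23.85
ee_pos: [0.5794, 0.0222, 0.0731]
ee_rot: [-0.211, 2.641, 0.054]
contact_force: [-4.9, 1.6, 4.6]
finger_gap: 0.148
gripper_force: 30.0
```

>>> play_rows --commands '[{"travel": [0,-0.5,0],"rotation": [0,0,0]},{"travel": [0,-1.0,0],"rotation": [0,0,0]},{"travel": [0,-1.5,0],"rotation": [0,0,0]},{"travel": [0,-2.0,0],"rotation": [0,0,0]},{"travel": [0,-2.5,0],"rotation": [0,0,0]},{"travel": [0,-3.0,0],"rotation": [0,0,0]},{"travel": [0,-3.5,0],"rotation": [0,0,0]},{"travel": [0,-4.0,0],"rotation": [0,0,0]}]'

```text
time: 24.65
ee_pos: [0.5858, -0.0173, 0.0731]
ee_rot: [-0.211, 2.641, 0.054]
contact_force: [-3.3, 1.4, 5.8]
finger_gap: 0.15
gripper_force: 30.0
```

>>> play_rows --commands '[{"travel": [0,-0.5,0],"rotation": [0,0,0]},{"travel": [0,-1.0,0],"rotation": [0,0,0]},{"travel": [0,-1.5,0],"rotation": [0,0,0]},{"travel": [0,-2.0,0],"rotation": [0,0,0]},{"travel": [0,-2.5,0],"rotation": [0,0,0]},{"travel": [0,-3.0,0],"rotation": [0,0,0]},{"travel": [0,-3.5,0],"rotation": [0,0,0]},{"travel": [0,-4.0,0],"rotation": [0,0,0]}]'

```text
time: 25.45
ee_pos: [0.5922, -0.0569, 0.0731]
ee_rot: [-0.211, 2.641, 0.054]
contact_force: [-1.8, 2.4, 4.5]
finger_gap: 0.149
gripper_force: 30.0
```

>>> play_rows --commands '[{"travel": [0,-0.5,0],"rotation": [0,0,0]},{"travel": [0,-1.0,0],"rotation": [0,0,0]},{"travel": [0,-1.5,0],"rotation": [0,0,0]},{"travel": [0,-2.0,0],"rotation": [0,0,0]},{"travel": [0,-2.5,0],"rotation": [0,0,0]},{"travel": [0,-3.0,0],"rotation": [0,0,0]},{"travel": [0,-3.5,0],"rotation": [0,0,0]},{"travel": [0,-4.0,0],"rotation": [0,0,0]}]'

```text
time: 26.25
ee_pos: [0.5987, -0.0965, 0.0731]
ee_rot: [-0.21, 2.64, 0.054]
contact_force: [0.4, 2.6, 4.9]
finger_gap: 0.147
gripper_force: 30.0
```

>>> play_rows --commands '[{"travel": [0,-0.5,0],"rotation": [0,0,0]},{"travel": [0,-1.0,0],"rotation": [0,0,0]},{"travel": [0,-1.5,0],"rotation": [0,0,0]},{"travel": [0,-2.0,0],"rotation": [0,0,0]},{"travel": [0,-2.4,0],"rotation": [0,0,0]},{"travel": [0,-2.8,0],"rotation": [0,0,0]},{"travel": [0,-3.2,0],"rotation": [0,0,0]},{"travel": [0,-3.6,0],"rotation": [0,0,0]}]'

```text
time: 27.05
ee_pos: [0.6044, -0.132, 0.0731]
ee_rot: [-0.21, 2.64, 0.053]
contact_force: [1.8, 1.9, 4.6]
finger_gap: 0.147
gripper_force: 30.0
```

Run:
```python
from h import *; from rig import r
to(r,[-.0783,-.08,.0868],28,0)
```

```text
t 27.05 travel [ 0.2373 -2.3582  0.2229] rot [ 0.0003  0.0053 -0.0001] F [1.8283 1.9386 4.6204] gap 13.643979573180086 | grasp now(stand) [-77.358  -56.4245  89.8482]
```

>>> play_rows --commands '[{"travel": [0,-0.4,0],"rotation": [0,0,0]},{"travel": [0,-0.8,0],"rotation": [0,0,0]},{"travel": [0,-1.2,0],"rotation": [0,0,0]},{"travel": [0,-1.55,0],"rotation": [0,0,0]},{"travel": [0,-1.85,0],"rotation": [0,0,0]},{"travel": [0,-2.1,0],"rotation": [0,0,0]},{"travel": [0,-2.25,0],"rotation": [0,0,0]},{"travel": [0,-2.32,0],"rotation": [0,0,0]}]'

```text
time: 27.85
ee_pos: [0.6081, -0.1549, 0.0731]
ee_rot: [-0.21, 2.64, 0.053]
contact_force: [2.7, 3.6, 4.8]
finger_gap: 0.149
gripper_force: 30.0
```

>>> play_rows --commands '[{"travel": [0,-0.02,0],"rotation": [0,0,0]},{"travel": [0,-0.02,0],"rotation": [0,0,0]},{"travel": [0,-0.02,0],"rotation": [0,0,0]}]'

```text
time: 28.15
ee_pos: [0.6082, -0.1551, 0.0731]
ee_rot: [-0.21, 2.64, 0.053]
contact_force: [4.7, 1.9, 5.0]
finger_gap: 0.149
gripper_force: 30.0
```

Run:
```python
from h import *; from rig import r
to(r,[-.0783,-.08,.0868],28,0)
```

```text
t 28.15 travel [ 0.2391 -0.0249  0.2212] rot [ 0.      0.0053 -0.    ] F [4.6716 1.8522 4.9553] gap 13.902632211652936 | grasp now(stand) [-77.3337 -79.7514  89.8337]
```

>>> play_rows --commands '[{"travel": [0,0,0],"rotation": [0,0,0]},{"travel": [0,0,0],"rotation": [0,0,0]},{"travel": [0,0,0],"rotation": [0,0,0]},{"travel": [0,0,-1],"rotation": [0,0,0]},{"travel": [0,0,-3],"rotation": [0,0,0]},{"travel": [0,0,-6],"rotation": [0,0,0]},{"travel": [0,0,-10],"rotation": [0,0,0]},{"travel": [0,0,-14],"rotation": [0,0,0]}]' --gripper 4.0

```text
time: 28.95
ee_pos: [0.541, -0.1653, 0.1973]
ee_rot: [-0.211, 2.642, 0.054]
contact_force: [1.0, 0.2, 0.6]
finger_gap: 0.428
gripper_force: 0.0
```

>>> play_rows --commands '[{"travel": [4,0,0],"rotation": [0,0,0]},{"travel": [7,0,0],"rotation": [0,0,0]},{"travel": [8,0,0],"rotation": [0,0,0]},{"travel": [8,0,0],"rotation": [0,0,0]},{"travel": [8,0,0],"rotation": [0,0,0]}]'

```text
time: 29.45
ee_pos: [0.4734, -0.1768, 0.1591]
ee_rot: [-0.21, 2.641, 0.053]
contact_force: [0.4, -1.2, 0.7]
finger_gap: 0.43
gripper_force: 0.0
```

Run:
```python
from h import *; from rig import r
to(r,[-.0783,-.08,.0868],28,0)
T=r.snapshot("top");S=r.snapshot("side")
a=T["pixels"][110:260,215:445];b=S["pixels"][170:350,270:460]
cv2.imwrite("pics/p7.png",np.vstack([cv2.resize(a,(460,300),interpolation=2),cv2.resize(b,(460,300),interpolation=2)]))
```

```text
t 29.45 travel [-7.7046 -0.0099 14.26  ] rot [-0.0002  0.005  -0.0001] F [ 0.3933 -1.1537  0.6929] gap 39.974447363796294 | grasp now(stand) [-213.81    -79.8615  175.8094]
```

View pics/p7.png

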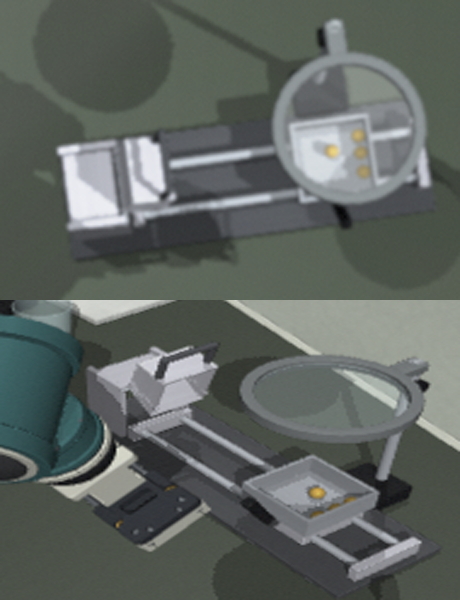

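The pan, holding all four beads at (333,152), (358,135), (361,153) and (363,171), sits under the lens. The bin is tipped and the gripper is clear, so I'll hand in.

```bash
python3 -c "
from rig import r
print(r.finish_job())"
```

```text
the job is handed in; nothing more can be done
None
```

I handed the job in at about 29.5 s of the 72 s allowed: the carriage was drawn slowly to both ends, the bin is fully tipped, all four beads are in the pan, and the pan is centred under the lens to within about 1 mm with the gripper clear; no verdict came back.

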